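# Nest the moulded housing shells into one stack

## Robot

A 7-joint arm with a two-finger parallel gripper is mounted at the origin on the work surface. World frame = base frame: x ahead of the robot, y to its left, z up, the work surface at z = 0. Lengths are in m, angles in rad, forces in N, time in s.
With the tool pointing down it reaches from about 0.4 to 0.75 m from the base axis. Payload 19.5 kg.
Tool frame: the origin (TCP) lies midway between the tips of the shut fingers; the grasp point (between the pads) lies 19 mm behind it (manip.grip_point_offset is the distance from the TCP to the grasp point, in m); x points along the fingers, y is the direction in which the jaws open and shut, and the axes are right-handed (so a half turn about x gives the same grasp; the last joint's range is limited). The gripper opens to 85 mm and grips with 20 to 120 N. Pads are 22 mm wide; open, the fingers measure 114 mm over their backs; the gripper's body (76 mm by 85 mm) begins 54 mm behind the grasp point. The pads swing forward as they close: fully open they stand 13 mm farther back than shut.
Start: joints at [-1.359, 0.707, -0.028, 1.485, 0.022, 0.951, -0.075], TCP at [0.144, 0.557, 0.231] pointing down, gripper open.
Joint ranges: [-2.71, 2.71], [-0.32, 2.16], [-1.57, 1.52], [0, 2.45], [-1.46, 4.6], [0, 2.02], [-2.83, 2.83]. Speed limits (rad/s): [1.89, 1.89, 2.57, 2.57, 3.01, 3.01, 3.01].

## Interface

Orientations are given as a 3x3 rotation matrix whose columns are the frame's x, y, z axes.
In Python, from cell import manip, eyes gives the robot as it stands. The module is installed in compiled form; this text tells all that it offers.
- The arm moves only by the shell command python3 -m crank 'ROWS' [FORCE]. ROWS is JSON, a list of rows, each a list of 3 entries, a list of its own where there are three numbers: the shift along the tool's x, y, z in mm, then the turn, a rotation vector about the tool's x, y, z in rad, then the closure, from -1 (fully open) to 1 (shut). In form: [[[tx, ty, tz], [wx, wy, wz], claw], ...]. A call has 1 to 5 rows; each row is the pose to reach, as a shift and turn from the pose commanded when the call began, along the tool's axes at that moment; what a row does not reach only later rows make up. A row lasts 1/8 s, in which the tool goes at most 62.5 mm and 10.7 degrees, less where a joint would pass 70% of its speed; a pose out of reach is approached as far as the arm can. A call with a gripper value outside its range is refused whole. The fingers move at their own pace and stop on an object; FORCE is the grip in N (left out, the last holds). Time passes only in rows, so rows that repeat a pose let the fingers close. It gives the time, the measured TCP pose, the force and the opening at its end, in the units of the state.
- manip.get_state(): the state, without advancing time (a new reading comes with each control period).
- eyes.snapshot(name): name is "scene" or "side" or "wrist"; returns (picture, depth): 400x640x3 uint8, red, green, blue; 400x640 float32, m along the optical axis (not along the pixel's ray), 0 where there is no reading.
- eyes.calibration(name): a dict with "fx", "fy", "cx", "cy" (pixels), "R" (3x3) and "t" (3): a world point X has camera coordinates R X + t; the wrist camera has in their place "mount" (4x4, takes a point from camera to tool coordinates, whose origin is the TCP and whose axes are the tool frame's). Camera axes: x right, y down, z forward; pixel columns grow to the right and rows downward; lengths in m; the calibration is good to about 2 mm. A picture is of the moment at which its call begins: read the wrist's pose just before it. calibration takes no time and is no camera call.
- manip.job_done(): hands the job in, once; it reports no verdict.
The state is a dict: "clock": time; "joint_pos": joint angles; "joint_vel": joint speeds; "joint_efforts": joint torques, N m; "eef_pos": TCP position; "tool_rot": TCP orientation; "wrist_force": force on the tool from outside, world axes, zero at the start; "ft_torque": the same for the moment, N m; "gripper_width": finger opening in m.
Only numpy, scipy, OpenCV 4.12 (cv2) and the standard library are available. Lean on these libraries where they do the work, as an engineer would, in place of code of your own. Each camera call takes 0.05 s, during which the arm holds its last target. There are 200 camera calls.

## Task

Make up a colour set of moulded housing shells for packing: take the light grey shell off the sloped rack and nest it fully home in the black shell standing on the green pad, then nest the blue shell from the rack fully home in the grey one, so that one upright stack of three stands free on the pad. Leave the red reject shell where it stands, do not tip the black shell over, and lower the shells into place rather than drop them.

Things in the scene. Friction and masses are not known exactly. Their poses are not given: they have to be found in the camera images.
- pad: Green square packing pad, 130 x 130 x 6 mm, fixed to the table. Origin: centre of its underside (on the table), z up.
- rack: Fixed rack, base board 170 x 220 x 12 mm (origin: centre of its underside, z up). Two bays hold shells leaning 28 deg from vertical, mouths up and to rack -x; shell base centres at (30, 62, 50) and (30, -62, 50) mm, colours in either bay. Foot plate under the base, two slats under the -x side ending 10 mm below the rim; collar free at +y and -y. Lift out along the shell axis.
- black_shell: Black plastic, upright and loose on the pad, bottom of the stack: cup, 86 mm high, 3 mm wall, origin: centre of underside, z: axis to the mouth. Taper: outside 35 mm dia at base to 54 at 56 mm up, then a straight 64 mm dia collar from 56 mm (shoulder) to the rim: grip there. Mouth 58 mm inside. Nested home, the shoulder rests on the rim below, origins 30 mm apart, 2 mm radial play. 70 g.
- grey_shell: Light grey shell, same shape and origin as the black one (64 mm collar, 86 mm high, nests at 30 mm pitch). Nearly white; starts leaning in one bay of the rack: the middle of the stack.
- blue_shell: Blue shell, same shape and origin as the black one (64 mm collar, 86 mm high, nests at 30 mm pitch). It starts leaning in the other bay of the rack: the top of the stack.
- red_shell: Red reject shell, same shape and origin as the black one (64 mm collar, 86 mm high, nests at 30 mm pitch). It stands upright on the table just on the robot's side of the pad, loose; not part of the set.

How it is judged:
On the way, in this order (a step that is already met when the one before it is completed fails the run):
1. The grey shell is nested fully home (within 3 mm) in the black shell on the pad (z of grey_shell in the frame of black_shell between 0.027 and 0.033 m and horizontal distance between grey_shell and black_shell below 0.005 m and angle between the z axis of grey_shell and the z axis of black_shell, either way round below 0.09 rad and angle between black_shell's own z axis and vertical below 0.1 rad and horizontal distance between black_shell and pad below 0.05 m and height (world z) of black_shell below 0.01 m), for 0.2 s.
2. The blue shell is nested fully home (within 3 mm) in the grey shell, which is still home in the black one (all of step 1 and z of blue_shell in the frame of grey_shell between 0.027 and 0.033 m and horizontal distance between blue_shell and grey_shell below 0.005 m and angle between the z axis of blue_shell and the z axis of grey_shell, either way round below 0.09 rad), for 0.2 s.
At the end, for the whole second after the job is handed in: One stack on the pad, bottom to top black, grey, blue: each upper shell 30 mm (within 3) above the one below, within 5 mm sideways, parallel within 5 degrees; black shell flat and upright, its centre within 50 mm of the pad's; all released and at rest (all of step 2 and linear speed of each of black_shell, grey_shell, blue_shell below 0.02 m/s and angular speed of each of black_shell, grey_shell, blue_shell below 0.2 rad/s); the robot touches nothing.
It fails at once if The red reject shell is moved more than 20 mm (distance of red_shell from where it was at the start of the episode above 0.02 m).
It fails at once if The black shell is tipped by more than 30 degrees (angle between black_shell's own z axis and vertical above 0.52 rad).
It fails at once if The grey or blue shell is dropped or thrown: it moves faster than 0.45 m/s (a fall of about 10 mm) without the fingers touching it ((linear speed of grey_shell above 0.45 m/s and contact force between the fingers and grey_shell below 0.05 N) or (linear speed of blue_shell above 0.45 m/s and contact force between the fingers and blue_shell below 0.05 N)).
It also fails if it takes over 58 s, if anything falls off the work surface, if the arm or the gripper's body presses on something with over 40 N, if the wrist force passes 120 N, or if a joint passes its speed limit or range.

## Working session

There is one attempt and no reset: what is moved stays moved. The work goes in short steps, Python scripts to look and compute and a shell command to move; the robot and the scene stay as the last step left them, time stands still between calls to the robot, and variables do not carry over. Pictures are saved under pics/ and viewed, about 8 in all and at most 12, crops included, and the job is handed in when it is done.

```bash
mkdir -p pics; python3 - <<'E'
from cell import manip, eyes
import numpy as np, cv2
s=manip.get_state(); print({k:np.round(v,3).tolist() for k,v in s.items()}); print(manip.grip_point_offset)
ims=[]
for n in ("scene","side"):
    p,d=eyes.snapshot(n); np.savez(f"{n}.npz",p=p,d=d); c=eyes.calibration(n); print(n,c)
    cv2.imwrite(f"pics/{n}1.png",p[:,:,::-1])
print(eyes.calibration("wrist"))
E
```

```text
{'clock': 0.0, 'joint_pos': [-1.359, 0.707, -0.028, 1.485, 0.022, 0.951, -0.075], 'joint_vel': [0.001, -0.0, 0.003, 0.002, -0.001, -0.0, 0.001], 'joint_efforts': [-0.001, -88.322, 1.235, -23.617, 0.017, 0.007, 0.0], 'eef_pos': [0.144, 0.556, 0.231], 'tool_rot': [[-0.0, 0.251, 0.968], [-0.001, 0.968, -0.251], [-1.0, -0.001, 0.0]], 'wrist_force': [0.279, -0.057, 0.194], 'ft_torque': [0.068, 0.012, 0.012], 'gripper_width': 0.085}
0.0187
scene {'fx': 364.51762080416637, 'fy': 364.51762080416637, 'cx': 325.829083010046, 'cy': 194.59720180167162, 'R': array([[-0.66873691,  0.74343127,  0.010045  ],
       [ 0.64053808,  0.58293609, -0.49989648],
       [-0.37749426, -0.32786502, -0.86602691]]), 't': array([ 0.368974  , -0.3335975 ,  0.92691197])}
side {'fx': 384.9184445458062, 'fy': 384.9184445458062, 'cx': 316.0255356786443, 'cy': 204.39657114832715, 'R': array([[-0.6620042 , -0.74949389, -0.00305898],
       [-0.52519576,  0.46679281, -0.71152926],
       [ 0.53471474, -0.46942879, -0.70264981]]), 't': array([0.3812959 , 0.34188886, 0.58988664])}
{'fx': 302.13182148474317, 'fy': 302.13182148474317, 'cx': 315.5549036121626, 'cy': 198.7108413065532, 'mount': array([[-9.00023591e-05, -2.91034640e-01,  9.56712512e-01,
        -1.42590967e-01],
       [ 9.99999013e-01, -1.36776325e-03, -3.22002910e-04,
        -7.56909642e-04],
       [ 1.40227021e-03,  9.56711538e-01,  2.91034476e-01,
        -7.51636925e-02],
       [ 0.00000000e+00,  0.00000000e+00,  0.00000000e+00,
         1.00000000e+00]])}
```

View pics/scene1.png

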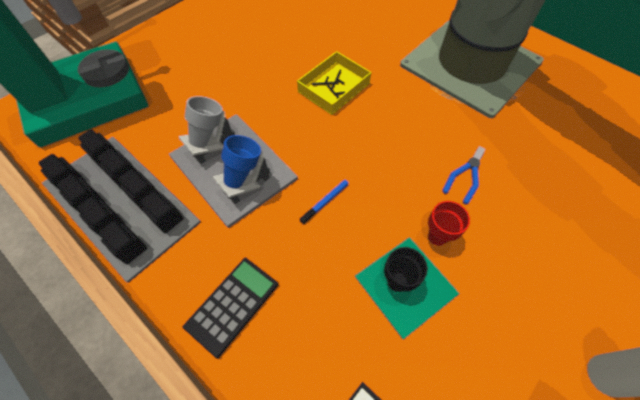

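View pics/side1.png

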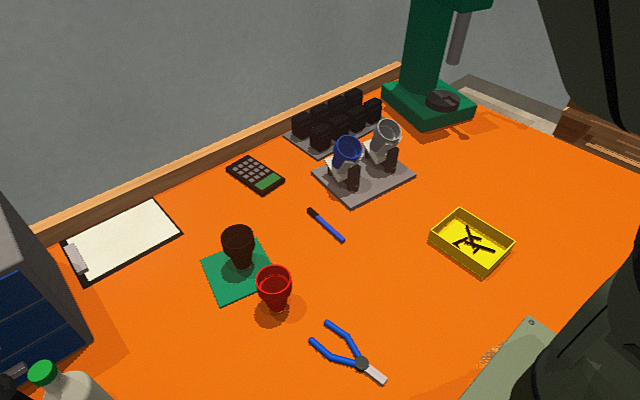

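Scene: grey rim near (203,104), blue (241,147), black (405,268), red (449,220), rack board corners (232,117), (298,178), (230,224), (170,155). In the side view: black (238,235), red (274,280), blue (347,150), grey (385,135).

```bash
cat > h.py <<'E'
import numpy as np, cv2
from cell import manip, eyes
def cloud(p,d,c,R=None,t=None):
    v,u=np.mgrid[:d.shape[0],:d.shape[1]]
    X=np.stack([(u-c['cx'])/c['fx']*d,(v-c['cy'])/c['fy']*d,d],-1)
    if 'mount' in c:
        M=c['mount']; X=X@M[:3,:3].T+M[:3,3]; return X@R.T+t
    return (X-c['t'])@c['R']
def mask(p,name,box=None):
    h=cv2.cvtColor(p,cv2.COLOR_RGB2HSV).astype(int); H,S,V=h[...,0],h[...,1],h[...,2]
    m={'red':((H<5)|(H>172))&(S>150)&(V>60),'blue':(H>105)&(H<130)&(S>110)&(V>50),'grey':(S<40)&(V>95),
       'green':(H>65)&(H<90)&(S>100),'black':(V<75)}[name]
    if box is not None:
        b=np.zeros_like(m); b[box[1]:box[3],box[0]:box[2]]=1; m=m&b
    return m
def circ(q):
    A=np.c_[2*q,np.ones(len(q))]; s=np.linalg.lstsq(A,(q**2).sum(1),rcond=None)[0]
    return s[:2],np.sqrt(s[2]+s[:2]@s[:2])
E
python3 - <<'E'
from h import *
boxes={'scene':{'red':(420,190,475,250),'blue':(215,125,270,200),'grey':(180,90,226,150),'black':(380,240,430,295),'green':(340,230,470,345)},
'side':{'red':(250,255,300,320),'blue':(325,130,368,185),'grey':(365,112,408,165),'black':(215,218,258,275),'green':(190,225,300,310)}}
for n in boxes:
    z=np.load(n+'.npz'); C=cloud(z['p'],z['d'],eyes.calibration(n))
    for k,b in boxes[n].items():
        m=mask(z['p'],k,b)&(z['d']>0); P=C[m]; P=P[P[:,2]>-.02]
        zt=np.percentile(P[:,2],98); 
        print(n,k,len(P),'z98 %.3f'%zt,'mean',P.mean(0).round(3),end=' ')
        if k in('red','black'):
            T=P[P[:,2]>zt-.006]; print('circ',*circ(T[:,:2]),np.median(T[:,2]))
        elif k=='green':
            r=cv2.minAreaRect((P[:,:2]*1000).astype(np.float32)); print(r)
        else:
            T=P[P[:,2]>zt-.006]; print('top',T.mean(0).round(3))
    # rack board
    m=(abs(C[...,2]-.012)<.006)&(z['d']>0)&mask(z['p'],'grey')|0
    v=z['p'].astype(int); g=(v.max(2)-v.min(2)<30)&(v.max(2)>60)&(abs(C[...,2]-.012)<.008)
    nl,L,st,ce=cv2.connectedComponentsWithStats(g.astype(np.uint8))
    for i in np.argsort(-st[1:,4])[:3]+1:
        print(n,'board?',st[i],cv2.minAreaRect((C[L==i][:,:2]*1000).astype(np.float32)))
E
```

```text
scene red 1298 z98 0.087 mean [0.459 0.201 0.059] circ [0.4645245 0.2004801] 0.02989199958561204 0.08538725640066003
scene blue 1495 z98 0.140 mean [ 0.63  -0.138  0.106] top [ 0.64  -0.137  0.137]
scene grey 1115 z98 0.139 mean [ 0.62 -0.26  0.09] top [ 0.626 -0.255  0.138]
scene black 1507 z98 0.093 mean [0.579 0.196 0.06 ] circ [0.58607689 0.19606399] 0.02991815665472889 0.09178813617364846
scene green 3837 z98 0.090 mean [0.59  0.22  0.009] ((577.2109375, 210.98239135742188), (127.06578826904297, 127.54414367675781), 77.34166717529297)
scene board? [  43  138  156  143 4858] ((820.050048828125, -299.49713134765625), (156.77774047851562, 298.99560546875), 0.030295835807919502)
scene board? [ 402   22  140   95 4008] ((3.9373779296875, 0.243011474609375), (262.78662109375, 261.03009033203125), 0.018611278384923935)
scene board? [ 170  116  127  111 3967] ((618.2498168945312, -199.9769287109375), (218.43246459960938, 166.5511016845703), 82.97958374023438)
side red 1150 z98 0.088 mean [0.465 0.201 0.059] circ [0.46159264 0.2016192 ] 0.03019052912502172 0.08619183024722057
side blue 648 z98 0.140 mean [ 0.632 -0.146  0.104] top [ 0.636 -0.143  0.138]
side grey 242 z98 0.140 mean [ 0.65  -0.294  0.07 ] top [ 0.622 -0.26   0.138]
side black 1301 z98 0.093 mean [0.583 0.199 0.058] circ [0.58326438 0.19689261] 0.03018000073117097 0.09129839127805982
side green 2041 z98 0.009 mean [0.572 0.23  0.007] ((574.718017578125, 212.01177978515625), (128.54998779296875, 129.631591796875), 76.90757751464844)
side board? [ 311  148  105   62 2127] ((615.44580078125, -198.90335083007812), (218.0670623779297, 170.5672149658203), 83.07588958740234)
side board? [   0    0  411  146 1803] ((1404.589111328125, -447.5626220703125), (21.222980499267578, 1865.254150390625), 0.02289787493646145)
side board? [283 131  53  29 424] ((817.9863891601562, -196.29661560058594), (158.31173706054688, 92.07105255126953), 0.3002038598060608)
```

```bash
cat >> h.py <<'E'
from scipy.spatial.transform import Rotation as Ro
def rackR(yaw=np.radians(-7.0)):
    z=Ro.from_euler('z',yaw).as_matrix(); l=np.radians(28)
    a=z@np.array([-np.sin(l),0,np.cos(l)]); y=z[:,1]; x=-a
    return np.c_[x,y,np.cross(x,y)]
def downR(yaw=0.):
    y=np.array([-np.sin(yaw),np.cos(yaw),0]); x=np.array([0,0,-1.]); return np.c_[x,y,np.cross(x,y)]
def go(pos,R):
    s=manip.get_state(); R0=np.array(s['tool_rot']); 
    print('shift mm',(R0.T@(np.array(pos)-s['eef_pos'])*1000).round(1),'turn',Ro.from_matrix(R0.T@R).as_rotvec().round(3))
def rim(P,R,depth=.005):
    """rim circle from points P; axis = -R[:,0]"""
    L=P@R; h=-L[:,0]; ht=np.percentile(h,97); T=L[h>ht-depth]
    c,r=circ(T[:,1:]); return R@np.array([-ht,*c]),r,len(T)
E
python3 - <<'E'
from h import *
R=rackR(); a=-R[:,0]; c0=np.array([.617,-.1995,0]); z=Ro.from_euler('z',-7,degrees=True).as_matrix()
ex=[c0+z@np.array([.03,s*.062,.05])+.086*a for s in(1,-1)]; print('expect rims',*[e.round(4) for e in ex])
for n in('scene','side'):
    d=np.load(n+'.npz'); C=cloud(d['p'],d['d'],eyes.calibration(n))
    for e,k in zip(ex,('blue','grey')):
        m=mask(d['p'],k)&(d['d']>0); P=C[m]; P=P[(np.linalg.norm(P-e,axis=1)<.045)]
        c,r,N=rim(P,R); print(n,k,c.round(4),round(r,4),N)
        L=(P-e)@R; T=P[(-L[:,0]>-.006)]; u=np.linalg.svd(T-T.mean(0))[2][2]; u*=np.sign(u[2]); print('   normal',u.round(3),'a',a.round(3))
g=ex[1]; go(g+.12*a,R); go([.585,.1965,.3],downR())
E
```

```text
expect rims [ 0.6143 -0.1367  0.1259] [ 0.5991 -0.2598  0.1259]
scene blue [ 0.6153 -0.1384  0.1278] 0.0301 251
   normal [-0.465  0.059  0.884] a [-0.466  0.057  0.883]
scene grey [ 0.6004 -0.2611  0.1279] 0.03 155
   normal [-0.472  0.018  0.881] a [-0.466  0.057  0.883]
side blue [ 0.6133 -0.1376  0.1275] 0.03 112
   normal [-0.478  0.042  0.878] a [-0.466  0.057  0.883]
side grey [ 0.5984 -0.2606  0.1286] 0.0301 60
   normal [-0.46   0.039  0.887] a [-0.466  0.057  0.883]
shift mm [-3.000e-01 -6.831e+02  5.893e+02] turn [-0.129 -0.488  0.033]
shift mm [ -68.9 -237.7  516.9] turn [-0.254 -0.     0.001]
```

```bash
python3 -m crank '[[[0,-45,39],[0,0,0],-1],[[0,-90,78],[0,0,0],-1],[[0,-135,117],[0,0,0],-1],[[0,-180,156],[0,0,0],-1],[[0,-225,195],[0,0,0],-1]]' 40
python3 -m crank '[[[0,-45,39],[0,0,0],-1],[[0,-90,78],[0,0,0],-1],[[0,-135,117],[0,0,0],-1],[[0,-180,156],[0,0,0],-1],[[0,-225,195],[0,0,0],-1]]'
python3 - <<'E'
from h import *
R=rackR(); go(np.array([.5995,-.261,.127])-.12*R[:,0],R); print(manip.get_state()['clock'])
E
```

```text
clock: 0.72
eef_pos: [0.2771, 0.288, 0.2313]
tool_rot: [[0.0, 0.251, 0.968], [-0.0, 0.968, -0.251], [-1.0, -0.0, 0.0]]
wrist_force: [1.5, 1.1, -0.6]
gripper_width: 0.0854
clock: 1.35
eef_pos: [0.4095, 0.0211, 0.2313]
tool_rot: [[0.0, 0.251, 0.968], [0.0, 0.968, -0.251], [-1.0, 0.0, 0.0]]
wrist_force: [1.7, 0.8, 1.7]
gripper_width: 0.0856
shift mm [  -1.6 -232.7  198.9] turn [-0.129 -0.488  0.032]
1.35
```

```bash
python3 -m crank '[[[0,-45,39],[-0.025,-0.097,0.006],-1],[[0,-91,78],[-0.05,-0.195,0.012],-1],[[0,-137,117],[-0.077,-0.292,0.019],-1],[[-1,-183,156],[-0.103,-0.39,0.026],-1],[[-2,-228,195],[-0.129,-0.488,0.032],-1]]'
python3 -m crank '[[[0,0,0],[0,0,0],-1],[[0,0,0],[0,0,0],-1]]'
python3 - <<'E'
from h import *
s=manip.get_state(); p,d=eyes.snapshot('wrist'); c=eyes.calibration('wrist'); C=cloud(p,d,c,np.array(s['tool_rot']),np.array(s['eef_pos']))
cv2.imwrite('pics/w1.png',p[:,:,::-1])
R=rackR()
for k,e in(('blue',[.6145,-.138,.127]),('grey',[.5995,-.261,.127])):
    P=C[mask(p,k)&(d>0)&(np.linalg.norm(C-np.array(e),axis=-1)<.045)]
    if len(P)>30: print(k,*rim(P,R))
go(np.array([.5995,-.261,.127])+.034*R[:,0],R)
E
```

```text
clock: 1.98
eef_pos: [0.541, -0.2484, 0.2336]
tool_rot: [[0.469, 0.121, 0.875], [-0.058, 0.993, -0.106], [-0.881, -0.001, 0.473]]
wrist_force: [0.5, -0.0, -0.7]
gripper_width: 0.0855
clock: 2.22
eef_pos: [0.5401, -0.2461, 0.2331]
tool_rot: [[0.465, 0.122, 0.877], [-0.057, 0.993, -0.108], [-0.883, 0.0, 0.469]]
wrist_force: [-0.5, 1.1, -0.1]
gripper_width: 0.0855
blue [ 0.61245186 -0.13879879  0.12647308] 0.030097626652757874 595
grey [ 0.5972615  -0.26144339  0.12604949] 0.03006924977760497 739
shift mm [156.3  -8.3   3.6] turn [ 0.001 -0.001 -0.001]
```

View pics/w1.png

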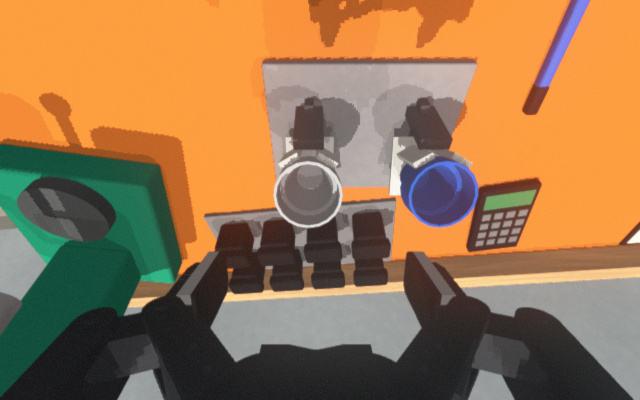

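Wrist view: grey rim centred at (307,193), blue at (438,190), with clear finger space both sides of grey. Wrist measurement agrees with the fixed cameras within 2 mm. Descend and grip.

```bash
python3 -m crank '[[[20,-8,2],[0,0,0],-1],[[60,-8.5,2.5],[0,0,0],-1],[[100,-8.5,2.5],[0,0,0],-1],[[135,-8.5,2.5],[0,0,0],-1],[[156,-8.5,2.5],[0,0,0],-1]]'
python3 -m crank '[[[0,0,0],[0,0,0],-1],[[0,0,0],[0,0,0],1],[[0,0,0],[0,0,0],1],[[0,0,0],[0,0,0],1],[[0,0,0],[0,0,0],1]]' 40
python3 -m crank '[[[0,0,0],[0,0,0],1],[[0,0,0],[0,0,0],1],[[0,0,0],[0,0,0],1]]' 40
```

```text
clock: 2.9
eef_pos: [0.6182, -0.2642, 0.0984]
tool_rot: [[0.458, 0.117, 0.881], [-0.052, 0.993, -0.105], [-0.887, 0.003, 0.461]]
wrist_force: [0.1, 0.2, 0.1]
gripper_width: 0.0855
clock: 3.52
eef_pos: [0.6175, -0.2655, 0.1013]
tool_rot: [[0.461, 0.119, 0.879], [-0.053, 0.993, -0.107], [-0.886, 0.003, 0.464]]
wrist_force: [-3.7, 5.9, 7.3]
gripper_width: 0.0634
clock: 3.9
eef_pos: [0.6175, -0.2655, 0.1013]
tool_rot: [[0.461, 0.119, 0.879], [-0.053, 0.993, -0.107], [-0.886, 0.003, 0.464]]
wrist_force: [-3.6, 6.3, 6.9]
gripper_width: 0.0631
```

```bash
python3 -m crank '[[[-15,0,0],[0,0,0],1],[[-40,0,0],[0,0,0],1],[[-70,0,0],[0,0,0],1],[[-100,0,0],[0,0,0],1],[[-120,0,0],[0,0,0],1]]' 40
python3 -m crank '[[[0,0,0],[0,0,0],1],[[0,0,0],[0,0,0],1]]'
python3 - <<'E'
from h import *
s=manip.get_state(); p,d=eyes.snapshot('wrist'); c=eyes.calibration('wrist'); C=cloud(p,d,c,np.eye(3),np.zeros(3))
cv2.imwrite('pics/w2.png',p[:,:,::-1])
m=mask(p,'grey')&(d>0)&(d<.25)&(np.linalg.norm(C[...,1:],axis=-1)<.045); P=C[m]
print(len(P)); print(P.min(0),P.max(0),'rim in tool',*rim(P,np.eye(3)))
for dd in (.003,.008): 
    T=P[P[:,0]<np.percentile(P[:,0],3)+dd]; u=np.linalg.svd(T-T.mean(0))[2][2]; print(u*np.sign(u[0]))
go([.585,.1965,.25],downR())
E
```

```text
clock: 4.53
eef_pos: [0.5612, -0.2603, 0.2083]
tool_rot: [[0.461, 0.121, 0.879], [-0.055, 0.993, -0.108], [-0.886, 0.001, 0.464]]
wrist_force: [0.8, -1.0, -0.6]
gripper_width: 0.0632
clock: 4.78
eef_pos: [0.5622, -0.26, 0.2057]
tool_rot: [[0.459, 0.121, 0.88], [-0.054, 0.993, -0.108], [-0.887, 0.002, 0.463]]
wrist_force: [-0.3, 0.4, -0.9]
gripper_width: 0.0632
12966
[-0.08933642 -0.04386903 -0.04283407] [0.10803936 0.0441576  0.02776548] rim in tool [-0.03797419 -0.00125084  0.0071353 ] 0.0381404628861398 535
[ 0.02572223 -0.00272158  0.99966542]
[ 0.99981498 -0.0010035  -0.01920953]
shift mm [-53.4 456.   -8.7] turn [-0.119  0.48   0.026]
```

View pics/w2.png

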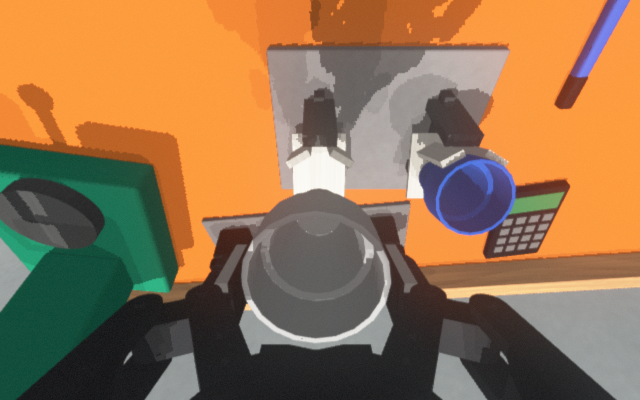

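Grey shell is held, rim ellipse about (317,267), mouth parallel to the gripper; blue still at (475,193).

```bash
python3 -m crank '[[[-50,20,0],[0,0,0],1],[[-70,75,0],[-0.02,0.09,0.004],1],[[-70,130,0],[-0.04,0.18,0.009],1],[[-70,190,0],[-0.06,0.27,0.015],1],[[-65,250,0],[-0.09,0.36,0.02],1]]'
python3 - <<'E'
from h import *
go([.585,.1965,.25],downR())
E
```

```text
clock: 5.45
eef_pos: [0.5626, -0.0063, 0.2641]
tool_rot: [[0.118, 0.029, 0.993], [-0.009, 1.0, -0.028], [-0.993, -0.006, 0.118]]
wrist_force: [0.2, -1.0, -0.8]
gripper_width: 0.0632
shift mm [ 14.8 203.4  15. ] turn [-0.028  0.118  0.008]
```

```bash
python3 -m crank '[[[5,50,4],[-0.008,0.03,0.002],1],[[10,105,8],[-0.016,0.06,0.004],1],[[14,160,12],[-0.022,0.09,0.006],1],[[14.8,203.4,15],[-0.028,0.118,0.008],1],[[14.8,203.4,15],[-0.028,0.118,0.008],1]]'
python3 -m crank '[[[0,0,0],[0,0,0],1],[[0,0,0],[0,0,0],1],[[0,0,0],[0,0,0],1]]'
cat >> h.py <<'E'
def slices(P,zs,w=.004):
    for z in zs:
        T=P[abs(P[:,2]-z)<w]
        if len(T)>25: c,r=circ(T[:,:2]); print('  z %.3f'%z,c.round(4),'r %.4f'%r,len(T))
E
python3 - <<'E'
from h import *
s=manip.get_state(); e=np.array(s['eef_pos']); print(e,s['tool_rot'])
for n in('scene','side'):
    p,d=eyes.snapshot(n); C=cloud(p,d,eyes.calibration(n)); cv2.imwrite(f'pics/{n}2.png',p[:,:,::-1])
    near=(d>0)&(np.linalg.norm(C[...,:2]-e[:2],axis=-1)<.05)
    P=C[near&(C[...,2]>.185)&(C[...,2]<.30)&mask(p,'grey')]; print(n,'grey',len(P),P[:,2].min() if len(P) else '')
    if len(P): slices(P,[.205,.215,.225,.235,.258,.265,.272,.28])
    P=C[near&(C[...,2]>.012)&(C[...,2]<.12)&mask(p,'black')]; print(n,'black',len(P))
    if len(P): print(np.percentile(P[:,2],98)); slices(P,[.03,.04,.05,.07,.08,.088])
p,d=eyes.snapshot('wrist'); cv2.imwrite('pics/w3.png',p[:,:,::-1]); np.savez('w3.npz',p=p,d=d)
C=cloud(p,d,eyes.calibration('wrist'),np.eye(3),np.zeros(3))
P=C[mask(p,'grey')&(d>0)&(d<.25)]; P=P[(P[:,0]<-.022)&(P[:,0]>-.05)&(abs(P[:,1])<.030)&(abs(P[:,2])<.045)]; print(rim(P,np.eye(3),.004))
E
```

```text
clock: 6.08
eef_pos: [0.5845, 0.1982, 0.2487]
tool_rot: [[0.0, -0.004, 1.0], [0.002, 1.0, 0.004], [-1.0, 0.002, 0.0]]
wrist_force: [-0.3, -0.4, -1.3]
gripper_width: 0.0632
clock: 6.45
eef_pos: [0.5852, 0.1937, 0.2505]
tool_rot: [[0.003, 0.002, 1.0], [0.001, 1.0, -0.002], [-1.0, 0.001, 0.003]]
wrist_force: [0.4, -0.1, 0.2]
gripper_width: 0.0634
[0.58524701 0.19367383 0.25051311] [[ 3.15870007e-03  2.03999327e-03  9.99992930e-01]
 [ 8.82702055e-04  9.99997524e-01 -2.04279085e-03]
 [-9.99994622e-01  8.89148379e-04  3.15689154e-03]]
scene grey 1679 0.20189276987003626
  z 0.205 [0.5825 0.1948] r 0.0176 28
  z 0.215 [0.5829 0.1942] r 0.0191 49
  z 0.225 [0.5806 0.1931] r 0.0183 66
  z 0.235 [0.5819 0.1942] r 0.0218 82
  z 0.258 [0.5842 0.1936] r 0.0291 393
  z 0.265 [0.5823 0.1936] r 0.0315 198
  z 0.272 [0.5803 0.1933] r 0.0335 221
  z 0.280 [0.5815 0.193 ] r 0.0317 352
scene black 1402
0.09339832229959791
  z 0.030 [0.5864 0.1959] r 0.0195 72
  z 0.040 [0.5849 0.1956] r 0.0200 74
  z 0.050 [0.5851 0.1958] r 0.0217 94
  z 0.070 [0.5872 0.1959] r 0.0294 182
  z 0.080 [0.5868 0.196 ] r 0.0302 146
  z 0.088 [0.5866 0.1961] r 0.0301 199
side grey 90 0.25024016334902593
  z 0.258 [0.5846 0.1915] r 0.0233 34
  z 0.280 [0.581  0.1939] r 0.0305 46
side black 1104
0.09354014682257329
  z 0.030 [0.5838 0.1968] r 0.0208 31
  z 0.040 [0.5831 0.1971] r 0.0218 71
  z 0.050 [0.5829 0.1971] r 0.0232 91
  z 0.070 [0.5824 0.1972] r 0.0298 184
  z 0.080 [0.5828 0.1971] r 0.0302 167
  z 0.088 [0.583  0.1971] r 0.0301 178
(array([-0.03223453, -0.00076982, -0.00489179]), np.float64(0.030105986517012635), 2228)
```

View pics/side2.png

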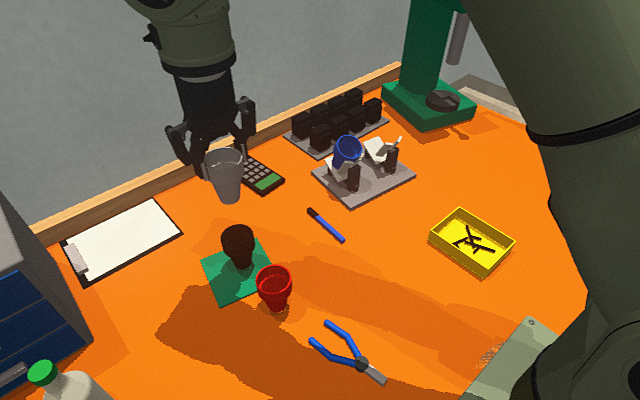

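Side view: grey held upright above black at (225,175), black at (238,245), all standing. Correct by about +4.5 mm in x and +3 mm in y, then lower.

```bash
python3 -m crank '[[[0,3,4.5],[0,0,0],1],[[40,3,4.5],[0,0,0],1],[[80,3,4.5],[0,0,0],1],[[115,3,4.5],[0,0,0],1],[[135,3,4.5],[0,0,0],1]]'
python3 -m crank '[[[0,0,0],[0,0,0],1],[[0,0,0],[0,0,0],1],[[0,0,0],[0,0,0],1]]'
cat > chk.py <<'E'
from h import *
import sys
col=sys.argv[1]; low=sys.argv[2]; z0=float(sys.argv[3])
s=manip.get_state(); e=np.array(s['eef_pos']); print(e.round(4),np.round(s['wrist_force'],1))
for n in('scene','side'):
    p,d=eyes.snapshot(n); C=cloud(p,d,eyes.calibration(n)); cv2.imwrite(f'pics/{n}_{col}_{int(e[2]*1e4)}.png',p[:,:,::-1])
    near=(d>0)&(np.linalg.norm(C[...,:2]-e[:2],axis=-1)<.05)
    P=C[near&(C[...,2]>z0)&(C[...,2]<e[2]+.04)&mask(p,col)]; print(n,col,len(P),np.percentile(P[:,2],[2,98]).round(4) if len(P)>9 else '')
    if len(P): slices(P,e[2]+np.array([.008,.015,.022,.03]))
    P=C[near&(C[...,2]>z0-.08)&(C[...,2]<z0)&mask(p,low)]; print(n,low,len(P),np.percentile(P[:,2],98) if len(P) else '')
    if len(P): slices(P,z0-np.array([.04,.03,.02,.012]))
p,d=eyes.snapshot('wrist'); cv2.imwrite(f'pics/w_{col}_{int(e[2]*1e4)}.png',p[:,:,::-1])
C=cloud(p,d,eyes.calibration('wrist'),np.eye(3),np.zeros(3))
P=C[mask(p,col)&(d>0)&(d<.25)]; P=P[(P[:,0]<-.018)&(P[:,0]>-.05)&(abs(P[:,1])<.030)&(abs(P[:,2])<.045)]
if len(P)>50:
    c,r,k=rim(P,np.eye(3),.004); print('wrist rim in tool',c.round(4),r.round(4),k,'world',(e+np.array(s['tool_rot'])@c).round(4))
E
python3 chk.py grey black .098
```

```text
clock: 7.22
eef_pos: [0.5898, 0.1975, 0.1136]
tool_rot: [[0.001, 0.001, 1.0], [0.001, 1.0, -0.001], [-1.0, 0.001, 0.001]]
wrist_force: [0.8, 0.8, -1.1]
gripper_width: 0.063
clock: 7.6
eef_pos: [0.5904, 0.1977, 0.1164]
tool_rot: [[0.004, 0.001, 1.0], [0.002, 1.0, -0.001], [-1.0, 0.002, 0.004]]
wrist_force: [0.9, 0.8, 0.0]
gripper_width: 0.0633
[0.5904 0.1977 0.1164] [0.9 0.8 0. ]
scene grey 299 [0.1098 0.1491]
  z 0.124 [0.591  0.1974] r 0.0277 28
  z 0.131 [0.5854 0.1991] r 0.0335 31
  z 0.138 [0.5857 0.1965] r 0.0331 48
  z 0.146 [0.5876 0.1964] r 0.0306 165
scene black 391 0.09340992892692605
  z 0.068 [0.5917 0.1972] r 0.0254 63
  z 0.078 [0.5893 0.1974] r 0.0275 74
  z 0.086 [0.5851 0.1957] r 0.0318 66
side grey 56 [0.1197 0.1491]
  z 0.146 [0.5859 0.1975] r 0.0303 30
side black 584 0.09362950611516617
  z 0.068 [0.582  0.1978] r 0.0292 97
  z 0.078 [0.5821 0.198 ] r 0.0291 99
  z 0.086 [0.5819 0.1979] r 0.0291 95
wrist rim in tool [-0.0322 -0.0008 -0.005 ] 0.0301 2163 world [0.5853 0.1969 0.1485]
```

```bash
python3 -m crank '[[[8,0,-1],[0,0,0],1],[[15,0,-1],[0,0,0],1],[[20,0,-1],[0,0,0],1],[[23,0,-1],[0,0,0],1],[[23,0,-1],[0,0,0],1]]'
python3 -m crank '[[[1.5,0,0],[0,0,0],1],[[3,0,0],[0,0,0],1],[[3,0,0],[0,0,0],1]]'
python3 chk.py grey black .096
```

```text
clock: 8.38
eef_pos: [0.5891, 0.1975, 0.0923]
tool_rot: [[0.003, 0.001, 1.0], [0.001, 1.0, -0.001], [-1.0, 0.001, 0.003]]
wrist_force: [0.4, 0.3, -0.6]
gripper_width: 0.0636
clock: 8.75
eef_pos: [0.59, 0.1971, 0.0909]
tool_rot: [[0.005, 0.001, 1.0], [0.001, 1.0, -0.001], [-1.0, 0.001, 0.005]]
wrist_force: [-1.6, -4.2, 22.2]
gripper_width: 0.0631
[0.59   0.1971 0.0909] [-1.6 -4.2 22.2]
scene grey 206 [0.0965 0.1241]
  z 0.113 [0.5792 0.1941] r 0.0388 28
  z 0.121 [0.5879 0.196 ] r 0.0300 152
scene black 264 0.09487600731071716
  z 0.066 [0.5899 0.1965] r 0.0279 50
  z 0.076 [0.5894 0.1958] r 0.0286 68
  z 0.084 [0.5914 0.196 ] r 0.0269 73
side grey 45 [0.0966 0.1239]
  z 0.121 [0.5853 0.1962] r 0.0295 31
side black 497 0.09312691822502128
  z 0.066 [0.5844 0.1961] r 0.0314 55
  z 0.076 [0.5847 0.1961] r 0.0314 82
  z 0.084 [0.5846 0.1959] r 0.0314 86
wrist rim in tool [-0.0324 -0.0007 -0.005 ] 0.0301 2281 world [0.5848 0.1963 0.1233]
```

Contact force of 22 N at a 30 mm rim pitch means seated. Release and retreat.

```bash
python3 -m crank '[[[-1,0,0],[0,0,0],1],[[-1,0,0],[0,0,0],-1],[[-1,0,0],[0,0,0],-1],[[-1,0,0],[0,0,0],-1],[[-1,0,0],[0,0,0],-1]]'
python3 -m crank '[[[-15,0,0],[0,0,0],-1],[[-45,0,0],[0,0,0],-1],[[-90,0,0],[0,0,0],-1],[[-140,0,0],[0,0,0],-1],[[-150,0,0],[0,0,0],-1]]'
python3 - <<'E'
from h import *
for n in('scene','side'):
    p,d=eyes.snapshot(n); C=cloud(p,d,eyes.calibration(n)); cv2.imwrite(f'pics/{n}4.png',p[:,:,::-1])
    near=(d>0)&(np.linalg.norm(C[...,:2]-[.585,.197],axis=-1)<.05)
    P=C[near&(C[...,2]>.098)&(C[...,2]<.14)]; print(n,'grey',len(P),np.percentile(P[:,2],98)); slices(P,[.105,.112,.118])
    P=C[near&(C[...,2]>.03)&(C[...,2]<.09)&mask(p,'black')]; slices(P,[.04,.07,.08])
R=rackR(); go(np.array([.6135,-.138,.127])-.12*R[:,0],R); print(manip.get_state()['eef_pos'])
E
```

```text
clock: 9.52
eef_pos: [0.5891, 0.1976, 0.0903]
tool_rot: [[0.003, 0.001, 1.0], [0.001, 1.0, -0.001], [-1.0, 0.001, 0.003]]
wrist_force: [-0.5, 0.2, 1.2]
gripper_width: 0.0855
clock: 10.15
eef_pos: [0.5894, 0.1978, 0.2445]
tool_rot: [[0.008, 0.001, 1.0], [0.003, 1.0, -0.001], [-1.0, 0.003, 0.008]]
wrist_force: [-0.8, -0.4, -0.1]
gripper_width: 0.0855
scene grey 780 0.12382863335144116
  z 0.105 [0.5876 0.1968] r 0.0302 164
  z 0.112 [0.5876 0.1967] r 0.0302 188
  z 0.118 [0.5871 0.1967] r 0.0302 254
  z 0.070 [0.5856 0.1959] r 0.0314 57
  z 0.080 [0.5854 0.1959] r 0.0315 60
side grey 677 0.12397522312908352
  z 0.105 [0.5836 0.1977] r 0.0303 176
  z 0.112 [0.5836 0.1977] r 0.0303 174
  z 0.118 [0.5837 0.1977] r 0.0303 215
  z 0.040 [0.5832 0.1969] r 0.0219 41
  z 0.070 [0.5837 0.1969] r 0.0310 78
  z 0.080 [0.5838 0.1967] r 0.0312 84
shift mm [   8.2 -328.7  -31. ] turn [ 0.118 -0.483 -0.032]
[0.58887118 0.19752197 0.24186395]
```

Grey is home (rims 30 mm apart, concentric within about 2 mm). Now blue.

```bash
python3 -m crank '[[[0,-55,-5],[0.02,-0.09,-0.006],-1],[[0,-110,-10],[0.04,-0.18,-0.012],-1],[[0,-165,-15],[0.06,-0.27,-0.018],-1],[[0,-220,-20],[0.08,-0.36,-0.024],-1],[[2,-275,-26],[0.1,-0.44,-0.029],-1]]'
python3 - <<'E'
from h import *
R=rackR(); go(np.array([.6135,-.138,.127])-.12*R[:,0],R)
E
```

```text
clock: 10.88
eef_pos: [0.5614, -0.0789, 0.2376]
tool_rot: [[0.428, 0.104, 0.898], [-0.049, 0.995, -0.092], [-0.903, -0.005, 0.431]]
wrist_force: [1.9, -1.3, 0.1]
gripper_width: 0.0852
shift mm [  5.1 -52.3  -0.6] turn [ 0.018 -0.043 -0.004]
```

```bash
python3 -m crank '[[[3,-30,0],[0.01,-0.025,0],-1],[[5,-52,-1],[0.018,-0.043,-0.004],-1],[[5,-52,-1],[0.018,-0.043,-0.004],-1],[[5,-52,-1],[0.018,-0.043,-0.004],-1],[[5,-52,-1],[0.018,-0.043,-0.004],-1]]'
python3 - <<'E'
from h import *
s=manip.get_state(); p,d=eyes.snapshot('wrist'); c=eyes.calibration('wrist'); C=cloud(p,d,c,np.array(s['tool_rot']),np.array(s['eef_pos']))
cv2.imwrite('pics/w5.png',p[:,:,::-1])
R=rackR(); P=C[mask(p,'blue')&(d>0)&(np.linalg.norm(C-np.array([.6135,-.138,.127]),axis=-1)<.045)]
b,r,k=rim(P,R); print(s['eef_pos'],'blue',b,r,k); go(b+.033*R[:,0],R)
E
```

```text
clock: 11.5
eef_pos: [0.5583, -0.1285, 0.2333]
tool_rot: [[0.464, 0.12, 0.878], [-0.056, 0.993, -0.106], [-0.884, -0.0, 0.467]]
wrist_force: [-0.6, -0.1, -0.5]
gripper_width: 0.0856
[ 0.55834425 -0.12846179  0.23326938] blue [ 0.61214113 -0.13845174  0.12640812] 0.030080905124443315 663
shift mm [153.   -3.3  -1.6] turn [ 0.001 -0.002 -0.   ]
```

```bash
python3 -m crank '[[[20,-3,-3],[0,0,0],-1],[[60,-3,-4],[0,0,0],-1],[[100,-3,-4],[0,0,0],-1],[[135,-3,-4],[0,0,0],-1],[[154,-3,-4],[0,0,0],-1]]'
python3 -m crank '[[[0,0,0],[0,0,0],-1],[[0,0,0],[0,0,0],1],[[0,0,0],[0,0,0],1],[[0,0,0],[0,0,0],1],[[0,0,0],[0,0,0],1]]' 40
python3 -m crank '[[[0,0,0],[0,0,0],1],[[0,0,0],[0,0,0],1]]' 40
python3 -m crank '[[[-15,0,0],[0,0,0],1],[[-40,0,0],[0,0,0],1],[[-70,0,0],[0,0,0],1],[[-100,0,0],[0,0,0],1],[[-120,0,0],[0,0,0],1]]' 40
python3 -m crank '[[[-50,0,0],[0,0,0],1],[[-50,0,0],[0,0,0],1]]'
python3 - <<'E'
from h import *
s=manip.get_state(); p,d=eyes.snapshot('wrist'); C=cloud(p,d,eyes.calibration('wrist'),np.eye(3),np.zeros(3)); cv2.imwrite('pics/w6.png',p[:,:,::-1])
P=C[mask(p,'blue')&(d>0)&(d<.25)]; P=P[(P[:,0]<-.018)&(P[:,0]>-.05)&(abs(P[:,1])<.035)&(abs(P[:,2])<.045)]
c,r,k=rim(P,np.eye(3),.004); print('wrist rim in tool',c.round(4),r.round(4),k)
T=P[P[:,0]<np.percentile(P[:,0],3)+.003]; print(np.linalg.svd(T-T.mean(0))[2][2])
go([.588,.198,.28],downR())
E
```

```text
clock: 12.18
eef_pos: [0.6425, -0.1451, 0.1081]
tool_rot: [[0.432, 0.119, 0.894], [-0.048, 0.993, -0.109], [-0.901, 0.004, 0.435]]
wrist_force: [-1.2, 0.1, 0.9]
gripper_width: 0.0855
clock: 12.8
eef_pos: [0.6431, -0.1437, 0.112]
tool_rot: [[0.437, 0.117, 0.892], [-0.046, 0.993, -0.108], [-0.898, 0.006, 0.439]]
wrist_force: [-2.4, 10.5, 11.9]
gripper_width: 0.0613
clock: 13.05
eef_pos: [0.6431, -0.1437, 0.112]
tool_rot: [[0.437, 0.117, 0.892], [-0.046, 0.993, -0.108], [-0.898, 0.006, 0.439]]
wrist_force: [-2.1, 11.9, 12.1]
gripper_width: 0.0611
clock: 13.68
eef_pos: [0.5893, -0.1399, 0.22]
tool_rot: [[0.435, 0.12, 0.893], [-0.05, 0.993, -0.109], [-0.899, 0.003, 0.438]]
wrist_force: [0.7, 0.4, -0.9]
gripper_width: 0.0613
clock: 13.92
eef_pos: [0.5679, -0.1378, 0.2666]
tool_rot: [[0.438, 0.12, 0.891], [-0.051, 0.993, -0.109], [-0.898, 0.003, 0.44]]
wrist_force: [1.0, -0.4, -2.0]
gripper_width: 0.0613
wrist rim in tool [-0.027  -0.0009 -0.0197] 0.0299 2371
[-0.99989299 -0.0021698  -0.01446745]
shift mm [-21.8 335.8 -12.2] turn [-0.119  0.454  0.024]
```

View pics/w6.png

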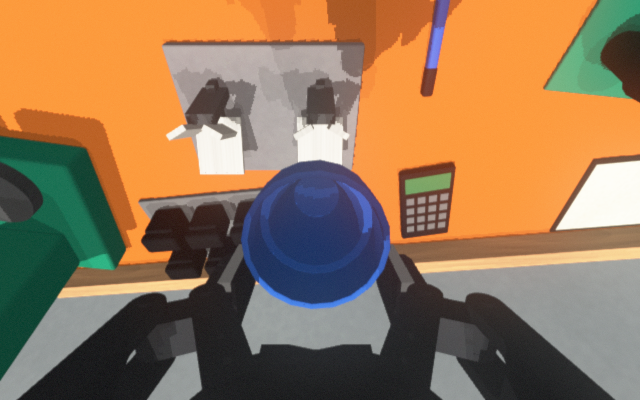

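Blue is held (rim ellipse about (316,233)) and aligned with the tool, but the grip is about 20 mm off-centre toward the camera side, on the pad edges. It is not tilted, so I carry it gently and account for the offset.

```bash
python3 -m crank '[[[-5,15,0],[-0.006,0.02,0],1],[[-10,45,0],[-0.015,0.06,0.003],1],[[-12,85,1],[-0.03,0.11,0.006],1],[[-14,125,1],[-0.045,0.165,0.009],1],[[-14,165,2],[-0.06,0.22,0.012],1]]' 40
python3 - <<'E'
from h import *
print(np.round(manip.get_state()['joint_pos'],2)); go([.6055,.198,.28],downR())
E
```

```text
clock: 14.6
eef_pos: [0.5837, 0.0281, 0.2765]
tool_rot: [[0.226, 0.059, 0.972], [-0.019, 0.998, -0.056], [-0.974, -0.006, 0.227]]
wrist_force: [-0.6, -1.3, -1.1]
gripper_width: 0.0611
[-0.04  0.57 -0.16  1.64  0.21  0.72  1.21]
shift mm [ -1.7 170.9  12.5] turn [-0.058  0.229  0.013]
```

```bash
python3 -m crank '[[[0,40,3],[-0.015,0.06,0.003],1],[[-1,80,6],[-0.03,0.11,0.006],1],[[-2,120,9],[-0.043,0.165,0.01],1],[[-2,155,11],[-0.053,0.21,0.012],1],[[-2,171,12.5],[-0.058,0.229,0.013],1]]'
python3 -m crank '[[[0,0,0],[0,0,0],1],[[0,0,0],[0,0,0],1],[[0,0,0],[0,0,0],1]]'
python3 chk.py blue grey .128
python3 - <<'E'
from h import *
go([.6055,.198,.28],downR())
E
```

```text
clock: 15.22
eef_pos: [0.6055, 0.1988, 0.2795]
tool_rot: [[-0.0, -0.001, 1.0], [0.0, 1.0, 0.001], [-1.0, 0.0, -0.0]]
wrist_force: [-0.1, -0.9, -1.2]
gripper_width: 0.0612
clock: 15.6
eef_pos: [0.6057, 0.1959, 0.281]
tool_rot: [[0.002, 0.001, 1.0], [0.001, 1.0, -0.001], [-1.0, 0.001, 0.002]]
wrist_force: [-0.1, 0.2, -1.1]
gripper_width: 0.0614
[0.6057 0.1959 0.281 ] [-0.1  0.2 -1.1]
scene blue 2499 [0.235 0.308]
  z 0.289 [0.5897 0.1955] r 0.0301 252
  z 0.296 [0.5895 0.1954] r 0.0301 266
  z 0.303 [0.5892 0.1952] r 0.0301 287
  z 0.311 [0.5888 0.1958] r 0.0298 173
scene grey 1248 0.12359602541153984
  z 0.088 [0.5859 0.1965] r 0.0230 92
  z 0.098 [0.5878 0.1968] r 0.0284 275
  z 0.108 [0.5876 0.197 ] r 0.0302 119
  z 0.116 [0.5875 0.1968] r 0.0303 144
side blue 1457 [0.2287 0.308 ]
  z 0.289 [0.5861 0.1962] r 0.0303 258
  z 0.296 [0.586  0.1963] r 0.0302 292
  z 0.303 [0.586  0.1962] r 0.0301 337
  z 0.311 [0.5863 0.1961] r 0.0300 83
side grey 105 0.12457480440104256
wrist rim in tool [-0.0267 -0.0005 -0.0198] 0.03 1150 world [0.5859 0.1955 0.3077]
shift mm [ 1.   1.6 -0.2] turn [-0.001  0.002 -0.001]
```

```bash
python3 -m crank '[[[10,1.5,-2],[0,0,0],1],[[45,1.5,-2],[0,0,0],1],[[80,1.5,-2],[0,0,0],1],[[110,1.5,-2],[0,0,0],1],[[128,1.5,-2],[0,0,0],1]]'
python3 -m crank '[[[0,0,0],[0,0,0],1],[[0,0,0],[0,0,0],1],[[0,0,0],[0,0,0],1]]'
python3 chk.py blue grey .128
```

```text
clock: 16.38
eef_pos: [0.6031, 0.1983, 0.1508]
tool_rot: [[0.0, 0.0, 1.0], [0.001, 1.0, -0.0], [-1.0, 0.001, 0.0]]
wrist_force: [-0.3, -0.2, -0.8]
gripper_width: 0.0609
clock: 16.75
eef_pos: [0.6041, 0.1986, 0.1537]
tool_rot: [[0.003, 0.0, 1.0], [0.002, 1.0, -0.0], [-1.0, 0.002, 0.003]]
wrist_force: [-1.1, 0.4, -1.1]
gripper_width: 0.0614
[0.6041 0.1986 0.1537] [-1.1  0.4 -1.1]
scene blue 622 [0.1287 0.1811]
  z 0.162 [0.5866 0.1974] r 0.0316 96
  z 0.169 [0.5869 0.1974] r 0.0312 106
  z 0.176 [0.5873 0.1978] r 0.0304 140
  z 0.184 [0.5869 0.1973] r 0.0299 77
scene grey 258 0.1240271667750695
  z 0.108 [0.5929 0.1975] r 0.0251 47
  z 0.116 [0.5862 0.1966] r 0.0314 61
side blue 770 [0.1315 0.1807]
  z 0.162 [0.5845 0.1987] r 0.0302 128
  z 0.169 [0.5847 0.1988] r 0.0302 121
  z 0.176 [0.5844 0.1984] r 0.0301 166
  z 0.184 [0.5842 0.1986] r 0.0302 57
side grey 28 0.12391826591848167
wrist rim in tool [-0.0267 -0.0006 -0.0198] 0.03 1261 world [0.5842 0.198  0.1803]
```

```bash
python3 -m crank '[[[8,-0.8,0],[0,0,0],1],[[15,-0.8,0],[0,0,0],1],[[20,-0.8,0],[0,0,0],1],[[23,-0.8,0],[0,0,0],1],[[24,-0.8,0],[0,0,0],1]]'
python3 -m crank '[[[1,0,0],[0,0,0],1],[[1.5,0,0],[0,0,0],1],[[1.5,0,0],[0,0,0],1]]'
python3 chk.py blue grey .126
```

```text
clock: 17.52
eef_pos: [0.6039, 0.1977, 0.1287]
tool_rot: [[0.002, 0.0, 1.0], [0.001, 1.0, -0.0], [-1.0, 0.001, 0.002]]
wrist_force: [0.5, -0.5, -0.0]
gripper_width: 0.061
clock: 17.9
eef_pos: [0.6039, 0.1978, 0.1274]
tool_rot: [[0.002, 0.0, 1.0], [0.001, 1.0, -0.0], [-1.0, 0.001, 0.002]]
wrist_force: [-0.6, -0.7, -0.5]
gripper_width: 0.0614
[0.6039 0.1978 0.1274] [-0.6 -0.7 -0.5]
scene blue 395 [0.1266 0.1552]
  z 0.135 [0.5862 0.1964] r 0.0318 88
  z 0.142 [0.5863 0.1964] r 0.0316 89
  z 0.149 [0.5875 0.1966] r 0.0301 113
  z 0.157 [0.5874 0.197 ] r 0.0295 67
scene grey 46 0.12133026230320583
side blue 554 [0.1263 0.1548]
  z 0.135 [0.5844 0.1979] r 0.0302 116
  z 0.142 [0.5843 0.1982] r 0.0303 120
  z 0.149 [0.5844 0.1979] r 0.0300 161
  z 0.157 [0.5843 0.1976] r 0.0301 58
side grey 10 0.12506343285308427
wrist rim in tool [-0.0266 -0.0006 -0.0198] 0.03 1413 world [0.5841 0.1971 0.154 ]
```

Just above contact; 1 to 2 mm more.

```bash
python3 -m crank '[[[0.7,0,0],[0,0,0],1],[[1.3,0,0],[0,0,0],1],[[1.3,0,0],[0,0,0],1]]'
python3 -m crank '[[[0.4,0,0],[0,0,0],1],[[0.4,0,0],[0,0,0],1]]'
```

```text
clock: 18.42
eef_pos: [0.6042, 0.1976, 0.1264]
tool_rot: [[0.003, 0.001, 1.0], [0.001, 1.0, -0.001], [-1.0, 0.001, 0.003]]
wrist_force: [0.9, -1.1, 5.1]
gripper_width: 0.0613
clock: 18.68
eef_pos: [0.6044, 0.1976, 0.1263]
tool_rot: [[0.003, 0.001, 1.0], [0.001, 1.0, -0.001], [-1.0, 0.001, 0.003]]
wrist_force: [-0.1, -1.4, 9.5]
gripper_width: 0.0612
```

Seated (9.5 N). Release, retreat, check.

```bash
python3 -m crank '[[[0,0,0],[0,0,0],-1],[[0,0,0],[0,0,0],-1],[[0,0,0],[0,0,0],-1],[[0,0,0],[0,0,0],-1]]'
python3 -m crank '[[[-15,0,0],[0,0,0],-1],[[-45,0,0],[0,0,0],-1],[[-90,0,0],[0,0,0],-1],[[-130,0,0],[0,0,0],-1],[[-130,0,0],[0,0,0],-1]]'
python3 -m crank '[[[0,0,0],[0,0,0],-1],[[0,0,0],[0,0,0],-1],[[0,0,0],[0,0,0],-1]]'
python3 - <<'E'
from h import *
ims=[]
for n in('scene','side'):
    p,d=eyes.snapshot(n); C=cloud(p,d,eyes.calibration(n)); ims.append(cv2.resize(p[120:340,150:500] if n=='side' else p[120:340,200:550],None,fx=1.1,fy=1.1)[:,:,::-1])
    near=(d>0)&(np.linalg.norm(C[...,:2]-[.585,.197],axis=-1)<.05)
    P=C[near&(C[...,2]>.03)&(C[...,2]<.18)]; print(n,np.percentile(P[:,2],99)); slices(P,[.075,.085,.105,.115,.135,.142,.15])
    P=C[mask(p,'red')&(np.linalg.norm(C[...,:2]-[.463,.201],axis=-1)<.06)&(d>0)]; print('red'); slices(P,[.07,.08])
cv2.imwrite('pics/end.png',np.hstack(ims))
E
```

```text
clock: 19.18
eef_pos: [0.6039, 0.1977, 0.1256]
tool_rot: [[0.002, 0.0, 1.0], [0.001, 1.0, -0.0], [-1.0, 0.001, 0.002]]
wrist_force: [-0.0, 0.3, 0.2]
gripper_width: 0.0857
clock: 19.8
eef_pos: [0.6045, 0.198, 0.2595]
tool_rot: [[0.007, 0.0, 1.0], [0.003, 1.0, -0.0], [-1.0, 0.003, 0.007]]
wrist_force: [-0.7, 0.2, -0.7]
gripper_width: 0.0854
clock: 20.18
eef_pos: [0.6035, 0.1975, 0.2552]
tool_rot: [[0.001, 0.0, 1.0], [0.001, 1.0, -0.0], [-1.0, 0.001, 0.001]]
wrist_force: [-0.2, -0.3, -0.1]
gripper_width: 0.085
scene 0.15361412540769018
  z 0.075 [0.5961 0.1971] r 0.0228 175
  z 0.085 [0.5942 0.1965] r 0.0242 141
  z 0.105 [0.5927 0.1974] r 0.0259 182
  z 0.115 [0.5916 0.1971] r 0.0266 197
  z 0.135 [0.5884 0.1966] r 0.0302 202
  z 0.142 [0.5884 0.1966] r 0.0302 201
  z 0.150 [0.5876 0.1966] r 0.0302 423
red
  z 0.070 [0.4649 0.2008] r 0.0302 85
  z 0.080 [0.4651 0.2006] r 0.0300 91
side 0.15384823477143125
  z 0.075 [0.5842 0.1965] r 0.0315 84
  z 0.085 [0.584  0.1964] r 0.0316 91
  z 0.105 [0.5803 0.1994] r 0.0274 125
  z 0.115 [0.581  0.1992] r 0.0278 167
  z 0.135 [0.5844 0.1975] r 0.0303 199
  z 0.142 [0.5844 0.1976] r 0.0303 199
  z 0.150 [0.5849 0.1974] r 0.0303 281
red
  z 0.070 [0.461  0.2016] r 0.0303 152
  z 0.080 [0.4609 0.2017] r 0.0303 158
```

View pics/end.png

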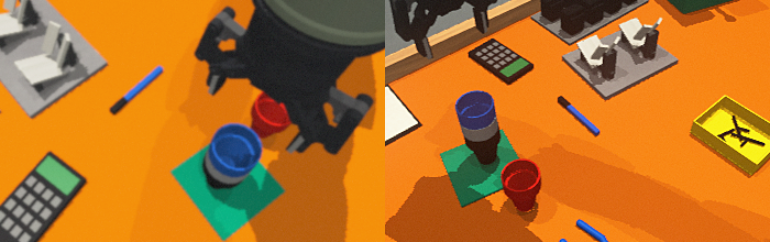

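The stack of black, grey and blue stands upright on the pad, at (235,160) in the left crop and (478,130) in the right. Rims measure 0.0935, 0.124 and 0.1537 m, about 30 mm apart. Red is unmoved, the gripper is clear, and the job can be handed in.

```bash
python3 -c "from cell import manip; print(manip.job_done())"
```

```text
the job is handed in; nothing more can be done
None
```

I nested the grey shell in the black one and the blue shell in the grey, seating both by light contact (22 N and about 10 N), then handed the job in at about 20 s on the robot clock. No verdict was reported.

**Last checks:**
- **Stack:** black, grey and blue stand upright on the pad with rims at about 93.5, 124 and 154 mm, roughly 30 mm apart. Blue and grey are concentric within 1–2 mm, and the black shell is within about 17 mm of the pad centre.
- **Red shell and gripper:** the red shell is where it started, within measuring error (1–2 mm), and the gripper is open and clear with no force on it.

**What disagreed:**
- **Blue grip:** the gripper held blue about 20 mm off-centre, on the pad edges, because the arm drifted on the sloped descent. The shell stayed aligned with the tool, so I allowed for the offset when placing it.
- **Cameras:** the scene and side cameras differed by 2–4 mm in absolute x, so I set the alignments from differences within each view.
- **Final side slices:** the last circle fits for grey, in both views, and for black, in the scene view, were off in radius and unreliable. For those I rely on the checks made just after grey was released, before blue was placed.

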